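Weigh out a gravel portion by difference and spread it in the sorting tray

TASK

Weigh out a portion of stones for the microscope class: move stones from the scale pan into the scoop until the needle has come down to the target marker's dark arc. Then take the scoop, hold it low over the sorting tray and tip and shake all its stones out evenly, so that none of its three fields is left empty and no stone lies on another (put right by hand what falls wrong). Set the empty scoop back upright on the bench where it stood, leave the remaining stones on the pan, and do not disturb the flask or the dishes.

Things in the scene. Friction and masses are not known exactly. Their poses are not given: they have to be found in the camera images.
- scale: white dial scale, fixed to the bench, 280 mm long. Origin on the bench under the middle of its pan; local x points from the pan to the sloping dial face. The stones lie on the pan in two columns along local x, at local y about -45 and +45 mm, rows 46 mm apart: fingers that close along local y fit in
- pan_mid (a point): middle of the floor of the scale's square steel pan (200 x 200 mm, rim 5 mm above its floor). 135 mm above the bench when empty; on its spring the pan sinks straight down by 0.075 mm per gram, 3 mm per stone
- needle (a joint): the black needle of the dial, rad: 0 points to the upper edge of the dial (empty pan) and it turns clockwise, seen facing the dial, with load: 0.0132 rad per gram, about 0.53 rad (30 degrees) per stone
- marker (a joint): the target marker preset on the dial, a dark arc at the dial's rim with a raised stub at its middle: angle of its middle, rad, counted as for the needle. The arc reaches 0.35 rad (20 degrees) to either side of this; the needle is on target when its tip stands at the arc
- needle_tip (a point): the needle's tip, 42 mm from the dial's axis
- marker_mid (a point): the point of the marker arc's middle direction, 42 mm from the dial's axis: where the needle's tip would be when dead on target
- scoop: aluminium scoop, 140 g, 234 mm long. Flat underside at local z = 0; bowl from local x = -85 (open nose without a lip) to +65 mm (back wall), 96 mm wide outside about y = 0, walls and floor 3 mm thick, side walls 42 mm high at the back sloping to 16 mm at the nose. Polished: stones slide out by themselves with the nose 14 to 20 degrees down, sooner when shaken
- scoop_grip (a point): good point to grip the scoop's black handle, which runs along local +x from 67 to 149 mm, is 20 mm wide (y) and 22 mm high (24 to 46 mm above the underside). The point is at local x = 92 mm, 35 mm above the underside
- scoop_nose (a point): middle of the open front edge of the scoop's floor, at local x = -85 mm, z = 3 mm
- tray: grey sorting tray, fixed to the bench, 140 mm (local x) by 285 mm (local y), walls 18 mm high and 4 mm thick, floor 4 mm thick; two low ribs 9 mm above the bench at local y = -46 and +46 mm divide it into three equal fields side by side along local y. Origin under its middle
- flask: glass conical flask 122 mm high, 80 mm wide; bystander. Origin under its foot
- dishes: pile of three Petri dishes, 92 mm wide, 43 mm high; bystander. Origin under it
- field0 (a point): middle of the floor of the tray's +y end field (92 mm along the tray's y, 132 mm along its x)
- field1 (a point): middle of the floor of the tray's middle field (92 mm along the tray's y, 132 mm along its x)
- field2 (a point): middle of the floor of the tray's -y end field (92 mm along the tray's y, 132 mm along its x)
- stone0: rough grey-brown stone, a chunky faceted pebble about 36 mm across and 32 mm high with flat top and bottom, 36 to 44 g; origin at its middle. At the start it lies flat on the scale pan; None if this stone is absent in this start
- stone1: rough grey-brown stone, a chunky faceted pebble about 36 mm across and 32 mm high with flat top and bottom, 36 to 44 g; origin at its middle. At the start it lies flat on the scale pan; None if this stone is absent in this start
- stone2: rough grey-brown stone, a chunky faceted pebble about 36 mm across and 32 mm high with flat top and bottom, 36 to 44 g; origin at its middle. At the start it lies flat on the scale pan; None if this stone is absent in this start
- stone3: rough grey-brown stone, a chunky faceted pebble about 36 mm across and 32 mm high with flat top and bottom, 36 to 44 g; origin at its middle. At the start it lies flat on the scale pan; None if this stone is absent in this start
- stone4: rough grey-brown stone, a chunky faceted pebble about 36 mm across and 32 mm high with flat top and bottom, 36 to 44 g; origin at its middle. At the start it lies flat on the scale pan; None if this stone is absent in this start
- stone5: rough grey-brown stone, a chunky faceted pebble about 36 mm across and 32 mm high with flat top and bottom, 36 to 44 g; origin at its middle. At the start it lies flat on the scale pan; None if this stone is absent in this start
- stone6: rough grey-brown stone, a chunky faceted pebble about 36 mm across and 32 mm high with flat top and bottom, 36 to 44 g; origin at its middle. At the start it lies flat on the scale pan; None if this stone is absent in this start
- stone7: rough grey-brown stone, a chunky faceted pebble about 36 mm across and 32 mm high with flat top and bottom, 36 to 44 g; origin at its middle. At the start it lies flat on the scale pan; None if this stone is absent in this start

How it is judged (in metres and radians):
On the way, in this order (a step that is already met when the one before it is completed fails the run):
1. the needle stands at the marker's arc (within 0.36 rad of its middle), every stone lies on the pan or in the scoop, and the hand is off the pan (distance between needle_tip and marker_mid below 0.0152 m and contact force between the fingers and anything else below 0.05 N and ((x of stone0 in the frame of scale between -0.1 and 0.1 m and y of stone0 in the frame of scale between -0.1 and 0.1 m and z of stone0 in the frame of scale between 0.105 and 0.185 m) or (x of stone0 in the frame of scoop between -0.085 and 0.065 m and y of stone0 in the frame of scoop between -0.048 and 0.048 m and z of stone0 in the frame of scoop between 0 and 0.075 m)) and ((x of stone1 in the frame of scale between -0.1 and 0.1 m and y of stone1 in the frame of scale between -0.1 and 0.1 m and z of stone1 in the frame of scale between 0.105 and 0.185 m) or (x of stone1 in the frame of scoop between -0.085 and 0.065 m and y of stone1 in the frame of scoop between -0.048 and 0.048 m and z of stone1 in the frame of scoop between 0 and 0.075 m)) and ((x of stone2 in the frame of scale between -0.1 and 0.1 m and y of stone2 in the frame of scale between -0.1 and 0.1 m and z of stone2 in the frame of scale between 0.105 and 0.185 m) or (x of stone2 in the frame of scoop between -0.085 and 0.065 m and y of stone2 in the frame of scoop between -0.048 and 0.048 m and z of stone2 in the frame of scoop between 0 and 0.075 m)) and ((x of stone3 in the frame of scale between -0.1 and 0.1 m and y of stone3 in the frame of scale between -0.1 and 0.1 m and z of stone3 in the frame of scale between 0.105 and 0.185 m) or (x of stone3 in the frame of scoop between -0.085 and 0.065 m and y of stone3 in the frame of scoop between -0.048 and 0.048 m and z of stone3 in the frame of scoop between 0 and 0.075 m)) and ((x of stone4 in the frame of scale between -0.1 and 0.1 m and y of stone4 in the frame of scale between -0.1 and 0.1 m and z of stone4 in the frame of scale between 0.105 and 0.185 m) or (x of stone4 in the frame of scoop between -0.085 and 0.065 m and y of stone4 in the frame of scoop between -0.048 and 0.048 m and z of stone4 in the frame of scoop between 0 and 0.075 m)) and ((x of stone5 in the frame of scale between -0.1 and 0.1 m and y of stone5 in the frame of scale between -0.1 and 0.1 m and z of stone5 in the frame of scale between 0.105 and 0.185 m) or (x of stone5 in the frame of scoop between -0.085 and 0.065 m and y of stone5 in the frame of scoop between -0.048 and 0.048 m and z of stone5 in the frame of scoop between 0 and 0.075 m)) and ((x of stone6 in the frame of scale between -0.1 and 0.1 m and y of stone6 in the frame of scale between -0.1 and 0.1 m and z of stone6 in the frame of scale between 0.105 and 0.185 m) or (x of stone6 in the frame of scoop between -0.085 and 0.065 m and y of stone6 in the frame of scoop between -0.048 and 0.048 m and z of stone6 in the frame of scoop between 0 and 0.075 m)) and ((x of stone7 in the frame of scale between -0.1 and 0.1 m and y of stone7 in the frame of scale between -0.1 and 0.1 m and z of stone7 in the frame of scale between 0.105 and 0.185 m) or (x of stone7 in the frame of scoop between -0.085 and 0.065 m and y of stone7 in the frame of scoop between -0.048 and 0.048 m and z of stone7 in the frame of scoop between 0 and 0.075 m))), for 0.4 s.
2. the scoop is tipped out over the tray: its nose is over the tray at most 150 mm above the bench, tipped by at least 7 degrees, and no stone is left in it (x of scoop_nose in the frame of tray between -0.12 and 0.12 m and y of scoop_nose in the frame of tray between -0.16 and 0.16 m and z of scoop_nose in the frame of tray between 0.015 and 0.15 m and angle between scoop's own z axis and vertical above 0.12 rad and not (x of stone0 in the frame of scoop between -0.085 and 0.065 m and y of stone0 in the frame of scoop between -0.048 and 0.048 m and z of stone0 in the frame of scoop between 0 and 0.075 m) and not (x of stone1 in the frame of scoop between -0.085 and 0.065 m and y of stone1 in the frame of scoop between -0.048 and 0.048 m and z of stone1 in the frame of scoop between 0 and 0.075 m) and not (x of stone2 in the frame of scoop between -0.085 and 0.065 m and y of stone2 in the frame of scoop between -0.048 and 0.048 m and z of stone2 in the frame of scoop between 0 and 0.075 m) and not (x of stone3 in the frame of scoop between -0.085 and 0.065 m and y of stone3 in the frame of scoop between -0.048 and 0.048 m and z of stone3 in the frame of scoop between 0 and 0.075 m) and not (x of stone4 in the frame of scoop between -0.085 and 0.065 m and y of stone4 in the frame of scoop between -0.048 and 0.048 m and z of stone4 in the frame of scoop between 0 and 0.075 m) and not (x of stone5 in the frame of scoop between -0.085 and 0.065 m and y of stone5 in the frame of scoop between -0.048 and 0.048 m and z of stone5 in the frame of scoop between 0 and 0.075 m) and not (x of stone6 in the frame of scoop between -0.085 and 0.065 m and y of stone6 in the frame of scoop between -0.048 and 0.048 m and z of stone6 in the frame of scoop between 0 and 0.075 m) and not (x of stone7 in the frame of scoop between -0.085 and 0.065 m and y of stone7 in the frame of scoop between -0.048 and 0.048 m and z of stone7 in the frame of scoop between 0 and 0.075 m)), for 0.1 s.
At the end, for the whole second after the job is handed in: the needle is still within 0.36 rad of the marker's middle, every stone lies on the pan or flat in the tray, each of the three fields holds at least one stone (by its middle) and none lies on another, the scoop stands upright on the bench within 100 mm of where it stood at first, all at rest (distance between needle_tip and marker_mid below 0.0152 m and ((x of stone0 in the frame of scale between -0.1 and 0.1 m and y of stone0 in the frame of scale between -0.1 and 0.1 m and z of stone0 in the frame of scale between 0.105 and 0.185 m) or (x of stone0 in the frame of tray between -0.068 and 0.068 m and y of stone0 in the frame of tray between -0.1405 and 0.1405 m and z of stone0 in the frame of tray between 0.01 and 0.036 m)) and ((x of stone1 in the frame of scale between -0.1 and 0.1 m and y of stone1 in the frame of scale between -0.1 and 0.1 m and z of stone1 in the frame of scale between 0.105 and 0.185 m) or (x of stone1 in the frame of tray between -0.068 and 0.068 m and y of stone1 in the frame of tray between -0.1405 and 0.1405 m and z of stone1 in the frame of tray between 0.01 and 0.036 m)) and ((x of stone2 in the frame of scale between -0.1 and 0.1 m and y of stone2 in the frame of scale between -0.1 and 0.1 m and z of stone2 in the frame of scale between 0.105 and 0.185 m) or (x of stone2 in the frame of tray between -0.068 and 0.068 m and y of stone2 in the frame of tray between -0.1405 and 0.1405 m and z of stone2 in the frame of tray between 0.01 and 0.036 m)) and ((x of stone3 in the frame of scale between -0.1 and 0.1 m and y of stone3 in the frame of scale between -0.1 and 0.1 m and z of stone3 in the frame of scale between 0.105 and 0.185 m) or (x of stone3 in the frame of tray between -0.068 and 0.068 m and y of stone3 in the frame of tray between -0.1405 and 0.1405 m and z of stone3 in the frame of tray between 0.01 and 0.036 m)) and ((x of stone4 in the frame of scale between -0.1 and 0.1 m and y of stone4 in the frame of scale between -0.1 and 0.1 m and z of stone4 in the frame of scale between 0.105 and 0.185 m) or (x of stone4 in the frame of tray between -0.068 and 0.068 m and y of stone4 in the frame of tray between -0.1405 and 0.1405 m and z of stone4 in the frame of tray between 0.01 and 0.036 m)) and ((x of stone5 in the frame of scale between -0.1 and 0.1 m and y of stone5 in the frame of scale between -0.1 and 0.1 m and z of stone5 in the frame of scale between 0.105 and 0.185 m) or (x of stone5 in the frame of tray between -0.068 and 0.068 m and y of stone5 in the frame of tray between -0.1405 and 0.1405 m and z of stone5 in the frame of tray between 0.01 and 0.036 m)) and ((x of stone6 in the frame of scale between -0.1 and 0.1 m and y of stone6 in the frame of scale between -0.1 and 0.1 m and z of stone6 in the frame of scale between 0.105 and 0.185 m) or (x of stone6 in the frame of tray between -0.068 and 0.068 m and y of stone6 in the frame of tray between -0.1405 and 0.1405 m and z of stone6 in the frame of tray between 0.01 and 0.036 m)) and ((x of stone7 in the frame of scale between -0.1 and 0.1 m and y of stone7 in the frame of scale between -0.1 and 0.1 m and z of stone7 in the frame of scale between 0.105 and 0.185 m) or (x of stone7 in the frame of tray between -0.068 and 0.068 m and y of stone7 in the frame of tray between -0.1405 and 0.1405 m and z of stone7 in the frame of tray between 0.01 and 0.036 m)) and (((x of stone0 in the frame of tray between -0.068 and 0.068 m and y of stone0 in the frame of tray between -0.1405 and 0.1405 m and z of stone0 in the frame of tray between 0.01 and 0.036 m) and y of stone0 in the frame of tray above 0.0462 m) or ((x of stone1 in the frame of tray between -0.068 and 0.068 m and y of stone1 in the frame of tray between -0.1405 and 0.1405 m and z of stone1 in the frame of tray between 0.01 and 0.036 m) and y of stone1 in the frame of tray above 0.0462 m) or ((x of stone2 in the frame of tray between -0.068 and 0.068 m and y of stone2 in the frame of tray between -0.1405 and 0.1405 m and z of stone2 in the frame of tray between 0.01 and 0.036 m) and y of stone2 in the frame of tray above 0.0462 m) or ((x of stone3 in the frame of tray between -0.068 and 0.068 m and y of stone3 in the frame of tray between -0.1405 and 0.1405 m and z of stone3 in the frame of tray between 0.01 and 0.036 m) and y of stone3 in the frame of tray above 0.0462 m) or ((x of stone4 in the frame of tray between -0.068 and 0.068 m and y of stone4 in the frame of tray between -0.1405 and 0.1405 m and z of stone4 in the frame of tray between 0.01 and 0.036 m) and y of stone4 in the frame of tray above 0.0462 m) or ((x of stone5 in the frame of tray between -0.068 and 0.068 m and y of stone5 in the frame of tray between -0.1405 and 0.1405 m and z of stone5 in the frame of tray between 0.01 and 0.036 m) and y of stone5 in the frame of tray above 0.0462 m) or ((x of stone6 in the frame of tray between -0.068 and 0.068 m and y of stone6 in the frame of tray between -0.1405 and 0.1405 m and z of stone6 in the frame of tray between 0.01 and 0.036 m) and y of stone6 in the frame of tray above 0.0462 m) or ((x of stone7 in the frame of tray between -0.068 and 0.068 m and y of stone7 in the frame of tray between -0.1405 and 0.1405 m and z of stone7 in the frame of tray between 0.01 and 0.036 m) and y of stone7 in the frame of tray above 0.0462 m)) and (((x of stone0 in the frame of tray between -0.068 and 0.068 m and y of stone0 in the frame of tray between -0.1405 and 0.1405 m and z of stone0 in the frame of tray between 0.01 and 0.036 m) and y of stone0 in the frame of tray between -0.0462 and 0.0462 m) or ((x of stone1 in the frame of tray between -0.068 and 0.068 m and y of stone1 in the frame of tray between -0.1405 and 0.1405 m and z of stone1 in the frame of tray between 0.01 and 0.036 m) and y of stone1 in the frame of tray between -0.0462 and 0.0462 m) or ((x of stone2 in the frame of tray between -0.068 and 0.068 m and y of stone2 in the frame of tray between -0.1405 and 0.1405 m and z of stone2 in the frame of tray between 0.01 and 0.036 m) and y of stone2 in the frame of tray between -0.0462 and 0.0462 m) or ((x of stone3 in the frame of tray between -0.068 and 0.068 m and y of stone3 in the frame of tray between -0.1405 and 0.1405 m and z of stone3 in the frame of tray between 0.01 and 0.036 m) and y of stone3 in the frame of tray between -0.0462 and 0.0462 m) or ((x of stone4 in the frame of tray between -0.068 and 0.068 m and y of stone4 in the frame of tray between -0.1405 and 0.1405 m and z of stone4 in the frame of tray between 0.01 and 0.036 m) and y of stone4 in the frame of tray between -0.0462 and 0.0462 m) or ((x of stone5 in the frame of tray between -0.068 and 0.068 m and y of stone5 in the frame of tray between -0.1405 and 0.1405 m and z of stone5 in the frame of tray between 0.01 and 0.036 m) and y of stone5 in the frame of tray between -0.0462 and 0.0462 m) or ((x of stone6 in the frame of tray between -0.068 and 0.068 m and y of stone6 in the frame of tray between -0.1405 and 0.1405 m and z of stone6 in the frame of tray between 0.01 and 0.036 m) and y of stone6 in the frame of tray between -0.0462 and 0.0462 m) or ((x of stone7 in the frame of tray between -0.068 and 0.068 m and y of stone7 in the frame of tray between -0.1405 and 0.1405 m and z of stone7 in the frame of tray between 0.01 and 0.036 m) and y of stone7 in the frame of tray between -0.0462 and 0.0462 m)) and (((x of stone0 in the frame of tray between -0.068 and 0.068 m and y of stone0 in the frame of tray between -0.1405 and 0.1405 m and z of stone0 in the frame of tray between 0.01 and 0.036 m) and y of stone0 in the frame of tray below -0.0462 m) or ((x of stone1 in the frame of tray between -0.068 and 0.068 m and y of stone1 in the frame of tray between -0.1405 and 0.1405 m and z of stone1 in the frame of tray between 0.01 and 0.036 m) and y of stone1 in the frame of tray below -0.0462 m) or ((x of stone2 in the frame of tray between -0.068 and 0.068 m and y of stone2 in the frame of tray between -0.1405 and 0.1405 m and z of stone2 in the frame of tray between 0.01 and 0.036 m) and y of stone2 in the frame of tray below -0.0462 m) or ((x of stone3 in the frame of tray between -0.068 and 0.068 m and y of stone3 in the frame of tray between -0.1405 and 0.1405 m and z of stone3 in the frame of tray between 0.01 and 0.036 m) and y of stone3 in the frame of tray below -0.0462 m) or ((x of stone4 in the frame of tray between -0.068 and 0.068 m and y of stone4 in the frame of tray between -0.1405 and 0.1405 m and z of stone4 in the frame of tray between 0.01 and 0.036 m) and y of stone4 in the frame of tray below -0.0462 m) or ((x of stone5 in the frame of tray between -0.068 and 0.068 m and y of stone5 in the frame of tray between -0.1405 and 0.1405 m and z of stone5 in the frame of tray between 0.01 and 0.036 m) and y of stone5 in the frame of tray below -0.0462 m) or ((x of stone6 in the frame of tray between -0.068 and 0.068 m and y of stone6 in the frame of tray between -0.1405 and 0.1405 m and z of stone6 in the frame of tray between 0.01 and 0.036 m) and y of stone6 in the frame of tray below -0.0462 m) or ((x of stone7 in the frame of tray between -0.068 and 0.068 m and y of stone7 in the frame of tray between -0.1405 and 0.1405 m and z of stone7 in the frame of tray between 0.01 and 0.036 m) and y of stone7 in the frame of tray below -0.0462 m)) and distance of scoop from where it was at the start of the episode below 0.1 m and height (world z) of scoop below 0.012 m and angle between scoop's own z axis and vertical below 0.1 rad and linear speed of each of scoop, stone0, stone1, stone2, stone3, stone4, stone5, stone6, stone7 below 0.03 m/s); the robot touches nothing.
It fails at once if the flask is moved by more than 30 mm (distance of flask from where it was at the start of the episode above 0.03 m).
It fails at once if the dishes is moved by more than 30 mm (distance of dishes from where it was at the start of the episode above 0.03 m).
Of stone0, stone1, stone2, stone3, stone4, stone5, stone6, stone7 only 7 to 8 are there at a start; the rules pass over those that are not, and their reading is None.
At some moment in a run one of scoop may be knocked a few centimetres aside while the robot is not near it.
It also fails if it takes over 208 s, if anything falls off the work surface, if the arm or the gripper's body presses on something with over 40 N, if the wrist force passes 120 N, or if a joint passes its speed limit or range.

ROBOT

A 6-joint arm with a two-finger parallel gripper is mounted at the origin on the work surface. World frame = base frame: x ahead of the robot, y to its left, z up, the work surface at z = 0. Lengths are in mm, angles in rad, forces in N, time in s.
With the tool pointing down it reaches from about 325 to 875 mm from the base axis. Payload 4.4 kg.
Tool frame: the origin (TCP) lies on the centre line of the jaws, within the pads' length; the fingertips stand ahead of it and the grasp point (between the pads) lies 6 mm ahead of it (ctrl.tcp_to_tips is the z of the fingertips in the tool frame, in mm); z points along the fingers, y is the line along which they close (so a half turn about z gives the same grasp; the last joint's range is limited). The gripper opens to 85 mm and grips with 20 to 120 N. Pads are 22 mm wide; open, the fingers measure 114 mm over their backs; the gripper's body (76 mm by 85 mm) begins 54 mm behind the grasp point. The pads swing forward as they close: fully open they stand 13 mm farther back than shut.
Start: joints at [0.986, 0.207, 1.542, -0, 1.393, -0.15], TCP at [242.216, 521.497, 256.282] pointing down, gripper open.
Joint ranges: [-2.73, 2.73], [-0.86, 2.22], [0.23, 2.46], [-1.11, 4.25], [0.08, 2.63], [-2.82, 2.82]. Speed limits (rad/s): [2.79, 2.79, 3.14, 3.14, 3.14, 3.14].

INTERFACE

Orientations are given as a 3x3 rotation matrix whose columns are the frame's x, y, z axes.
In Python, from plant import ctrl, sensors, optics gives the robot as it stands. Calls block until the motion is done:
- ctrl.move_ptp(position, orientation): joint-space move of the TCP to a pose.
- ctrl.move_l(position, rot=None, vel=150, threshold=None): straight line of the TCP; rot=None keeps the orientation; vel is the mean speed in mm/s. With threshold (N) it stops when the force on the tool has changed by that much, and returns True; else False.
- ctrl.set_joints(angles): joint-space move.
- ctrl.gripper_to(opening, force=None): finger opening in mm; force is the grip in N (None keeps the last); returns when the fingers have stopped.
- ctrl.hold(seconds).
- ctrl.solve_ik(position, orientation): joint angles nearest the present ones, or None.
- sensors.read_state(): the state.
- optics.grab_frame(name): name is "scene" or "side" or "wrist"; returns (picture, depth): 400x640x3 uint8, red, green, blue; 400x640 float32, mm along the optical axis (not along the pixel's ray), 0 where there is no reading.
- optics.camera_params(name): a dict with "mtx" (3x3 intrinsics, pixels), "R" (3x3) and "t" (3): a world point X has camera coordinates R X + t; the wrist camera has in their place "T_tool_cam" (4x4, takes a point from camera to tool coordinates, whose origin is the TCP and whose axes are the flange's). Camera axes: x right, y down, z forward; pixel columns grow to the right and rows downward; lengths in mm; the calibration is good to about 2 mm. The wrist camera is an equidistant fisheye: a pixel r from the principal point sees the ray r / f radians off the axis. A picture is of the moment at which its call begins: read the wrist's pose just before it. camera_params takes no time and is no camera call.
A pose or a line that the arm cannot do raises ctrl.MotionError and nothing moves.
- ctrl.finish_job(): hands the job in; it is judged then, once.
The state is a dict: "t": time; "q": joint angles; "qvel": joint speeds; "tau": joint torques, N m; "eef_pos": TCP position; "eef_rot": TCP orientation; "force": force on the tool from outside, world axes, zero at the start; "wrist_torque": the same for the moment, N m; "grip_width": finger opening in mm; "grasp_force": force on a finger pad.
Only numpy, scipy, OpenCV 4.12 (cv2) and the standard library are available. Lean on these libraries where they do the work, as an engineer would, in place of code of your own. Each camera call takes 0.05 s, during which the arm holds its last target. There are 200 camera calls.

## Working session

There is one attempt and no reset: what is moved stays moved. The work goes in short steps, each a Python script; the robot and the scene stay as the last script left them, time stands still between calls to the robot, and variables do not carry over. Pictures are saved under pics/ and viewed, at most 14 in all, crops included, and the job is handed in when it is done.

```bash
ls; mkdir -p pics
python3 - <<'E'
from plant import ctrl,sensors,optics
import cv2,numpy as np
np.set_printoptions(precision=3,suppress=True)
for n in ("scene","side"):
    p,d=optics.grab_frame(n); cv2.imwrite(f"pics/{n}0.png",p[:,:,::-1]); np.save(f"pics/{n}0.npy",d)
    c=optics.camera_params(n); print(n,c["mtx"].tolist(),c["R"],c["t"],"pos",-c["R"].T@c["t"])
print(optics.camera_params("wrist"),ctrl.tcp_to_tips)
s=sensors.read_state();print(s["t"],s["eef_rot"],s["force"])
E
```

```text
pics
scene [[409.81788932004434, 0.0, 322.53346478933923], [0.0, 409.81788932004434, 196.60847133734373], [0.0, 0.0, 1.0]] [[-0.841  0.541  0.016]
 [ 0.452  0.718 -0.53 ]
 [-0.298 -0.438 -0.848]] [ 462.407 -201.241 1139.334] pos [819.489 393.158 852.212]
side [[380.08851630514056, 0.0, 313.43893240860257], [0.0, 380.08851630514056, 197.94159487143781], [0.0, 0.0, 1.0]] [[-0.985 -0.17   0.015]
 [-0.117  0.606 -0.786]
 [ 0.125 -0.777 -0.617]] [583.077 162.106 938.041] pos [476.561 729.443 697.84 ]
{'mtx': array([[309.707,   0.   , 320.118],
       [  0.   , 309.707, 196.727],
       [  0.   ,   0.   ,   1.   ]]), 'T_tool_cam': array([[   0.   ,   -0.945,   -0.327,   83.019],
       [   1.   ,   -0.   ,    0.001,    1.204],
       [  -0.001,   -0.327,    0.945, -118.321],
       [   0.   ,    0.   ,    0.   ,    1.   ]])} 25.0
0.1 [[-0.907  0.421 -0.001]
 [ 0.421  0.907 -0.002]
 [ 0.    -0.002 -1.   ]] [-0.018 -0.407 -0.211]
```

View pics/scene0.png

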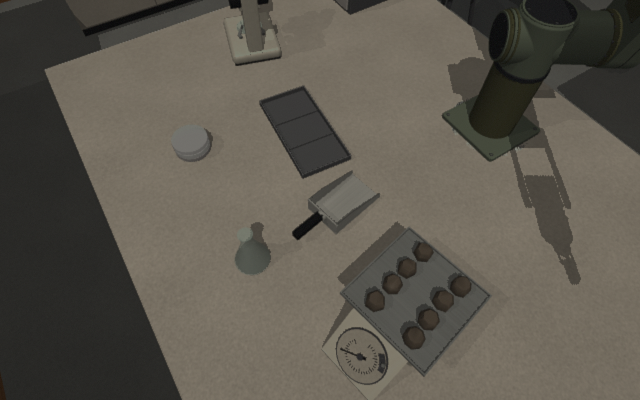

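View pics/side0.png

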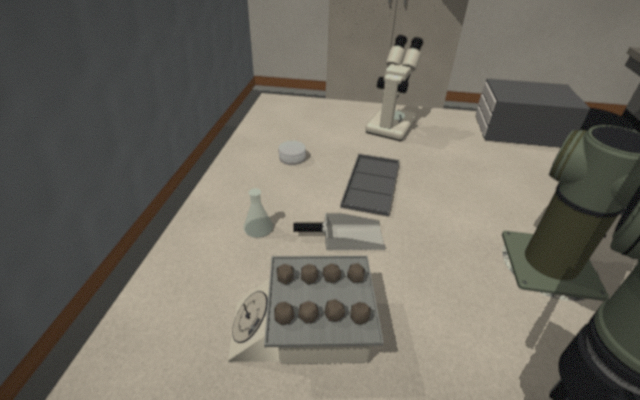

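The scene shows 8 stones on the pan (scene x 365–470, y 245–340), the dial at (362,355), the scoop at (345,200) with its handle toward (295,235), the tray at (304,131), the flask at (252,255) and the dishes at (191,142). The side view agrees. Next I measure positions and look closely at the dial.

```bash
cat > h.py <<'E'
import numpy as np, cv2
from plant import ctrl,sensors,optics
np.set_printoptions(precision=3,suppress=True)
def depth_pts(n,uv,d):
    c=optics.camera_params(n); K,R,t=c["mtx"],c["R"],c["t"]
    uv=np.atleast_2d(uv).astype(float); z=d[uv[:,1].round().astype(int),uv[:,0].round().astype(int)]
    cam=np.c_[(uv[:,0]-K[0,2])/K[0,0],(uv[:,1]-K[1,2])/K[1,1],np.ones(len(uv))]*z[:,None]
    return (cam-t)@R
def ray_plane(n,uv,h):
    c=optics.camera_params(n); K,R,t=c["mtx"],c["R"],c["t"]
    uv=np.atleast_2d(uv).astype(float); o=-R.T@t
    r=np.c_[(uv[:,0]-K[0,2])/K[0,0],(uv[:,1]-K[1,2])/K[1,1],np.ones(len(uv))]@R
    return o+r*((h-o[2])/r[:,2])[:,None]
def cloud(n,d):
    v,u=np.mgrid[:400,:640]; return depth_pts(n,np.c_[u.ravel(),v.ravel()],d).reshape(400,640,3)
E
python3 - <<'E'
from h import *
for n in ("scene","side"):
    im=cv2.imread(f"pics/{n}0.png"); d=np.load(f"pics/{n}0.npy"); P=cloud(n,d)
    hsv=cv2.cvtColor(im,cv2.COLOR_BGR2HSV)
    print(n)
    # pan stones: above bench 130..185
    z=P[:,:,2]
    roi=np.zeros((400,640),bool)
    if n=="scene": roi[230:360,340:495]=1
    else: roi[255:345,268:380]=1
    pan=roi&(z>100)&(z<128); 
    st=roi&(z>128)&(z<175)&(hsv[:,:,1]>50)
    nn,lab,stat,cen=cv2.connectedComponentsWithStats(st.astype(np.uint8))
    for i in range(1,nn):
        if stat[i,4]>60: 
            q=P[lab==i]; top=np.percentile(q[:,2],90); 
            print(cen[i],stat[i,4],"top",top,np.median(q[q[:,2]>top-5],0))
    q=P[roi&(d>0)]; print("z hist",np.histogram(q[:,2],bins=np.arange(-10,200,10)))
    # low things
    for nm,lo,hi,box in (("scoop",12,55,(160,250,285,395) if n=="scene" else (205,255,285,390)),("tray",11,30,(75,185,250,360) if n=="scene" else (145,220,335,405)),("flask",40,140,(215,280,225,280) if n=="scene" else (180,245,235,280)),("dish",30,60,(110,170,160,220)if n=="scene" else (135,170,270,312))):
        m=np.zeros((400,640),bool); m[box[0]:box[1],box[2]:box[3]]=1; m&=(z>lo)&(z<hi)
        nn,lab,stat,cen=cv2.connectedComponentsWithStats(m.astype(np.uint8)); 
        i=1+stat[1:,4].argmax(); q=P[lab==i]; r=cv2.minAreaRect(q[:,:2].astype(np.float32)); print(nm,len(q),q[:,2].min(),q[:,2].max(),r, cv2.boxPoints(r).tolist())
im=cv2.imread("pics/scene0.png")[315:395,315:405]; cv2.imwrite("pics/dial0.png",cv2.resize(im,None,fx=6.5,fy=6.5,interpolation=cv2.INTER_CUBIC))
E
```

```text
scene
[423.172 251.288] 233 top 144.05640793908162 [470.739 228.71  142.416]
[407.098 267.286] 245 top 144.1459406751828 [517.725 237.335 142.644]
[392.207 283.308] 266 top 144.21450708273375 [560.147 247.004 142.467]
[460.869 285.368] 291 top 144.26384606919467 [456.545 318.375 142.704]
[374.975 300.35 ] 280 top 144.09604801268185 [605.774 256.254 142.701]
[443.156 299.766] 295 top 144.06658445128537 [502.067 321.327 142.692]
[428.39  318.732] 313 top 144.16464131492944 [546.449 332.373 142.744]
[413.683 337.109] 350 top 143.92506982540576 [588.683 342.759 142.63 ]
z hist (array([3038, 3815,    0,   15,   67,  147,  261,  336,  389,  624,  149,
       1598, 6944,  313,  883, 1481,    0,    0,    0,    0]), array([-10,   0,  10,  20,  30,  40,  50,  60,  70,  80,  90, 100, 110,
       120, 130, 140, 150, 160, 170, 180, 190]))
scoop 1059 12.039964474101001 49.30792116293753 ((527.2031860351562, 2.272796630859375), (234.39425659179688, 98.2374496459961), 10.989495277404785) [[402.791748046875, 28.14961814880371], [421.5186767578125, -68.28636932373047], [651.6146240234375, -23.60402488
[... 2353 characters left out ...]
36.95751953125, -116.31173706054688], [397.2887268066406, -101.91482543945312]]
flask 501 40.33853791698375 124.90115163914716 ((739.2854614257812, 12.981176376342773), (47.7421760559082, 47.026824951171875), 58.391334533691406) [[706.7491455078125, 4.97514533996582], [746.7994384765625, -19.672306060791016], [771.82177734375, 20.987207412719727], [731.771484375, 45.63465881347656]]
dish 382 30.231234412835537 47.98115511654509 ((728.4005126953125, -354.677001953125), (91.07522583007812, 90.66007232666016), 61.74689483642578) [[666.9148559570312, -373.33172607421875], [746.7741088867188, -416.24725341796875], [789.8861694335938, -336.02227783203125], [710.0269165039062, -293.10675048828125]]
```

View pics/dial0.png

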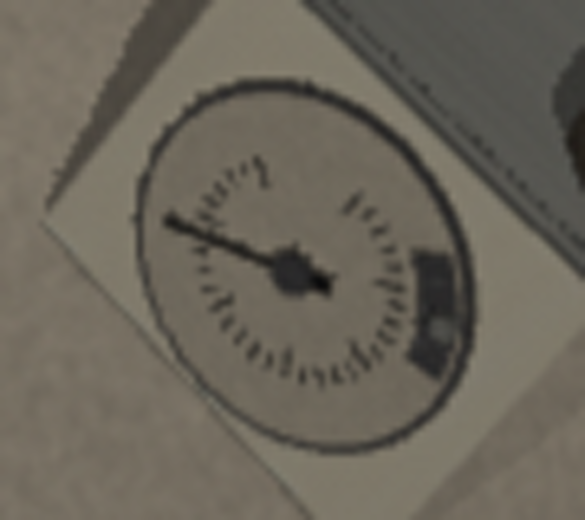

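The dial crop shows the axis at (290,272), the needle tip at (170,220), and the marker arc from (432,255) to (432,370) with its stub near (440,328). The scale's zero points up-right, toward the pan. I compute the angles on the dial plane.

```bash
cat >> h.py <<'E'
SC_YAW=np.arctan2(27.0,134.3); SC=np.array([531.,287.])
def dial_angles(pts,d):
    """pts: scene pixels [axis, tip, marker...]; angles clockwise from the dial's upper edge"""
    c=optics.camera_params("scene"); K,R,t=c["mtx"],c["R"],c["t"]; o=-R.T@t
    P=cloud("scene",d)[328:384,338:386].reshape(-1,3); ctr=depth_pts("scene",pts[0],d)[0]
    P=P[np.linalg.norm(P-ctr,axis=1)<45]; m=np.median(P,0)
    n=np.linalg.svd(P-m,full_matrices=False)[2][2]; n*=np.sign(n[2])
    uv=np.array(pts,float); r=np.c_[(uv[:,0]-K[0,2])/K[0,0],(uv[:,1]-K[1,2])/K[1,1],np.ones(len(uv))]@R
    X=o+r*(((m-o)@n)/(r@n))[:,None]
    xl=np.array([np.cos(SC_YAW),np.sin(SC_YAW),0]); up=-xl-(-xl@n)*n; up/=np.linalg.norm(up); right=np.cross(up,n)
    v=X[1:]-X[0]; print("dial n",n,"axis",X[0],"radii",np.linalg.norm(v,axis=1))
    return np.arctan2(v@right,v@up)%(2*np.pi)
E
python3 - <<'E'
from h import *
d=np.load("pics/scene0.npy")
f=lambda x,y:(315+(x+.5)/6.5-.5,315+(y+.5)/6.5-.5)
print(dial_angles([f(290,272),f(168,218),f(432,255),f(437,325),f(425,372),f(330,290)],d))
E
```

```text
dial n [0.71  0.135 0.691] axis [669.659 309.761  51.783] radii [40.125 45.89  45.227 45.571 12.731]
[4.26  0.612 1.044 1.368 1.125]
```

Needle is at about 4.26 rad (8 stones) and the marker at about 1.0 rad. So two stones stay on the pan (about 1.07 rad) and six go into the scoop. I'll pack them 3×2: place them low with the fingers closing along scoop x, and push each column back. First stone now.

```bash
cat >> h.py <<'E'
STONES=[(470.7,230.8),(517.3,239.4),(559.9,249.1),(605,257.8),(456.1,320.),(502,323.),(545.9,334.5),(588,344.4)]
def down(ydir):
    y=np.array([ydir[0],ydir[1],0.]); y/=np.linalg.norm(y); z=np.array([0,0,-1.]); return np.c_[np.cross(y,z),y,z]
def best(pos,ydir):
    q0=np.array(sensors.read_state()["q"]); o=[]
    for s in (1,-1):
        R=down(s*np.array(ydir)); q=ctrl.solve_ik(pos,R)
        if q is not None: o.append((np.abs(np.array(q)-q0).max(),s,R))
    return min(o,key=lambda a:a[0])[2]
def find_scoop(prev=None,verbose=True):
    """scoop origin xy and yaw from both cameras' clouds (height band over the bench)"""
    out=[]
    for n in ("scene","side"):
        p,d=optics.grab_frame(n); P=cloud(n,d)
        c=np.array(prev[:2] if prev is not None else (495.,-4.))
        yw=prev[2] if prev is not None else .187
        c2=c+32*np.array([np.cos(yw),np.sin(yw)])
        m=(P[:,:,2]>12)&(P[:,:,2]<60)&(np.linalg.norm(P[:,:,:2]-c2,axis=2)<165)&(P[:,:,0]<690)&(P[:,:,1]<165)&(P[:,:,1]>-105)&(d>0)
        nn,lab,st,_=cv2.connectedComponentsWithStats(cv2.dilate(m.astype(np.uint8),np.ones((3,3)))) 
        i=1+st[1:,4].argmax(); q=P[(lab==i)&m]
        (cx,cy),(w,h),a=cv2.minAreaRect(q[:,:2].astype(np.float32))
        if w<h: w,h,a=h,w,a+90
        a=np.deg2rad(a); a=(a-yw+np.pi/2)%np.pi-np.pi/2+yw
        if verbose: print("  scoop",n,np.array([cx,cy,w,h,a]))
        out.append((abs(w-234)+abs(h-99),cx-32*np.cos(a),cy-32*np.sin(a),a))
    ok=[o[1:] for o in out if o[0]<14]
    if not ok: print("SCOOP UNSURE"); ok=[min(out)[1:]]
    return np.mean(ok,0)
def s2w(S,lx,ly):
    c,s=np.cos(S[2]),np.sin(S[2]); return np.array([S[0]+c*lx-s*ly,S[1]+s*lx+c*ly])
def pick(i,N,Z=190):
    x,y=STONES[i]; fl=135-3*N; R=best([x,y,Z],(-np.sin(SC_YAW),np.cos(SC_YAW)))
    ctrl.move_ptp([x,y,Z],R); ctrl.gripper_to(60)
    ctrl.move_l([x,y,fl+33],vel=120); ctrl.gripper_to(20,force=40)
    ctrl.move_l([x,y,Z+15],vel=150)
    s=sensors.read_state(); print("pick",i,"t",s["t"],"width",s["grip_width"],"F",s["grasp_force"]); return s["grip_width"]
def place(S,lx,ly,w,zt=38,Z=130):
    x,y=s2w(S,lx,ly); R=best([x,y,Z],(np.cos(S[2]),np.sin(S[2])))
    ctrl.move_ptp([x,y,Z],R); ctrl.move_l([x,y,zt],vel=100); ctrl.gripper_to(w+9); ctrl.hold(.15)
    ctrl.move_l([x,y,Z],vel=150); print("placed t",sensors.read_state()["t"])
def snap(name,cam="scene",box=None,f=1):
    p,d=optics.grab_frame(cam); im=p[:,:,::-1]
    if box: im=im[box[1]:box[3],box[0]:box[2]]
    cv2.imwrite(f"pics/{name}.png",cv2.resize(im,None,fx=f,fy=f,interpolation=cv2.INTER_CUBIC)); return p,d
E
python3 - <<'E'
from h import *
w=pick(3,8); S=find_scoop(); print(S)
if w>25: place(S,24,22,w)
snap("p1",box=(260,150,500,380),f=2.5)
E
```

```text
pick 3 t 3.5833 width 34.4130397574148 F 39.86872054170817
  scoop scene [526.861   2.272 233.614  97.971   0.186]
  scoop side [527.437   2.293 232.082 100.589   0.194]
[495.726  -3.763   0.19 ]
placed t 7.0083
```

View pics/p1.png

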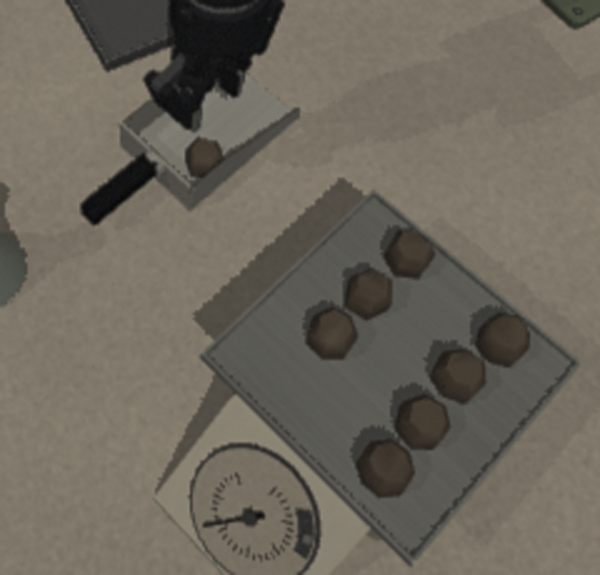

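The first stone lies in the scoop's back-left corner. The needle has moved back one step and the other 7 stones are undisturbed. I continue with the other back stones, then the pushes.

```bash
cat >> h.py <<'E'
def push(S,ly,x0=-73,x1=-28,zt=42,Z=110):
    a=np.r_[s2w(S,x0,ly),Z]; b=s2w(S,x1,ly); R=best(a,(np.cos(S[2]),np.sin(S[2])))
    ctrl.move_ptp(a,R); ctrl.gripper_to(0); ctrl.move_l([a[0],a[1],zt],vel=150)
    hit=ctrl.move_l([b[0],b[1],zt],vel=60,threshold=6); s=sensors.read_state(); print("push hit",hit,"F",s["force"],"t",s["t"])
    ctrl.move_l(np.r_[s2w(S,x1-5,ly),zt],vel=60); ctrl.move_l([*s2w(S,x1-5,ly),Z+40],vel=150)
E
python3 - <<'E'
from h import *
N=7; S=None
for i,(lx,ly) in ((2,(-32,22)),(7,(24,-22)),(6,(-32,-22))):
    w=pick(i,N)
    if w<25: print("no grip"); break
    S=find_scoop(); print(S); place(S,lx,ly,w); N-=1
    if lx<0: push(S,ly)
ctrl.move_ptp([480,250,280],best([480,250,280],(0,1)))
print(find_scoop()); snap("p2",box=(260,150,500,380),f=2.5)
E
```

```text
pick 2 t 9.85 width 33.02436989525302 F 39.75657537113875
  scoop scene [526.534   2.657 234.167  98.516   0.194]
  scoop side [493.589  -4.056 163.014 100.415   0.192]
[495.132  -3.5     0.194]
placed t 13.2417
push hit False F [ 1.002 -0.458 -0.112] t 15.5167
pick 7 t 19.9167 width 34.830841080262324 F 39.870354670565575
  scoop scene [528.874   3.218 232.694  98.115   0.177]
  scoop side [513.086   0.039 199.859 102.025   0.171]
[497.373  -2.409   0.177]
placed t 23.6667
pick 6 t 26.6417 width 33.23549605836503 F 39.782104573678225
  scoop scene [528.356   2.767 233.89   98.103   0.171]
  scoop side [479.321  -5.709 131.19  101.27    0.175]
[496.821  -2.669   0.171]
placed t 30.4
push hit False F [-0.278  0.197 -0.35 ] t 32.675
  scoop scene [527.65    0.561 235.322  98.432   0.165]
  scoop side [528.509  -0.175 231.623 101.41    0.164]
[496.511  -5.046   0.164]
```

View pics/p2.png

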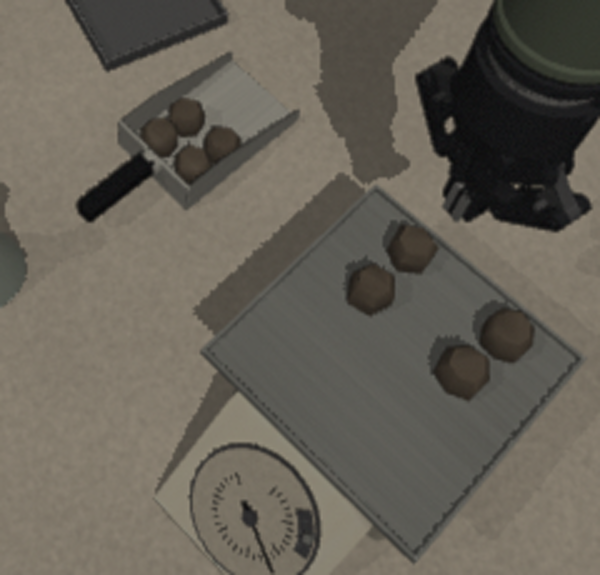

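Four stones are packed at the back of the scoop in two rows, and the needle stands at about 2.1 rad with four left on the pan. Two more go in the front row.

Run:
```python
from h import *
N=4
for i,(lx,ly) in ((1,(-48,22)),(5,(-48,-22))):
    w=pick(i,N)
    if w<25: print("no grip"); break
    S=find_scoop(); print(S); place(S,lx,ly,w); N-=1
ctrl.move_ptp([480,250,280],best([480,250,280],(0,1))); ctrl.hold(.7)
print(find_scoop()); snap("p3",box=(260,150,500,380),f=2.5)
print(sensors.read_state()["t"])
```

```text
pick 1 t 37.475 width 31.722815284050057 F 39.68890060437843
  scoop scene [528.338   0.457 234.388  98.423   0.155]
  scoop side [461.998 -11.318 101.652  97.768   1.721]
[496.721  -4.475   0.155]
placed t 40.8833
pick 5 t 43.65 width 33.56564590254219 F 39.79595655226149
  scoop scene [528.14    0.538 234.179  98.597   0.16 ]
  scoop side [615.748  15.633  54.13   21.61    0.199]
[496.547  -4.55    0.16 ]
placed t 47.3667
  scoop scene [527.955   0.73  234.532  98.732   0.155]
  scoop side [528.623  -0.61  231.508 103.424   0.169]
[496.708  -5.094   0.162]
49.4417
```

View pics/p3.png

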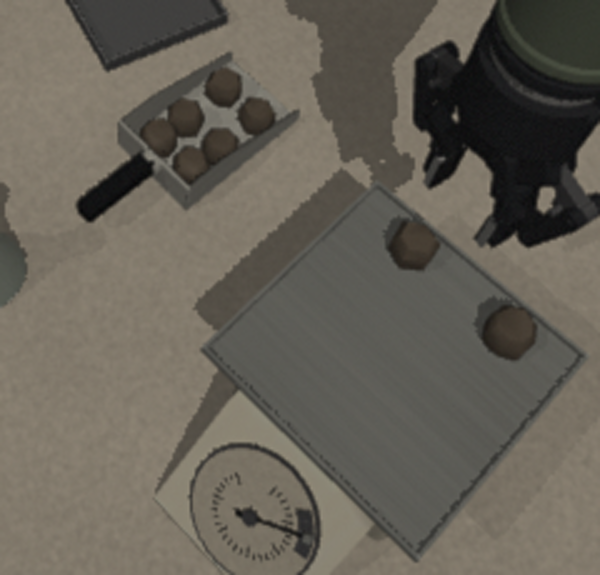

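The needle stands on the marker arc, six stones are in the scoop in three rows and two are left on the pan. Next I grip the scoop, carry it level with the nose slightly up to the first field, and look through the wrist camera.

```bash
cat >> h.py <<'E'
from scipy.spatial.transform import Rotation as Rot
TR=np.array([451.,-254.]); TYAW=np.deg2rad(-5.95)
NOSE=np.array([-85.,0,3.]); GR=np.array([92.,0,41.])
def scoop_pose(nose,yaw,tilt,sgn=1):
    """TCP pose for the nose at a world point, nose down by tilt (deg)"""
    Rs=Rot.from_euler("ZY",[yaw,-np.deg2rad(tilt)]).as_matrix()
    Rt=Rs@np.c_[[-sgn,0,0],[0,sgn,0],[0,0,-1]]
    return np.array(nose)+Rs@(GR-NOSE),Rt
def tray2w(lx,ly,z):
    c,s=np.cos(TYAW),np.sin(TYAW); return np.array([TR[0]+c*lx-s*ly,TR[1]+s*lx+c*ly,z])
def over(lx,ly,z,tilt,vel=100,ptp=False):
    p,R=scoop_pose(tray2w(lx,ly,z),TYAW,tilt)
    ctrl.move_ptp(p,R) if ptp else ctrl.move_l(p,R,vel=vel)
E
cat > lift.py <<'E'
from h import *
S=find_scoop(); print(S); np.save("scoop_start.npy",S)
p,R=scoop_pose(np.r_[s2w(S,-85,0),3.],S[2],0)
ctrl.move_ptp(p+[0,0,80],R); ctrl.gripper_to(50); ctrl.move_l(p,vel=120); ctrl.gripper_to(10,force=110)
s=sensors.read_state(); print("width",s["grip_width"],s["grasp_force"],s["force"])
p,R=scoop_pose(np.r_[s2w(S,-85,0),25.],S[2],-5); ctrl.move_l(p,R,vel=50)
p,R=scoop_pose(np.r_[s2w(S,-85,0),90.],S[2],-5); ctrl.move_l(p,R,vel=100)
over(35,-92,90,-5,ptp=True); over(35,-92,55,-3)
s=sensors.read_state(); print("width",s["grip_width"],s["force"],s["wrist_torque"],s["t"])
snap("w1","wrist"); snap("p4")
E
python3 lift.py
```

```text
scoop scene [528.292   0.414 233.692  98.89    0.155]
  scoop side [528.295   0.73  231.815 101.814   0.158]
[496.685  -4.415   0.156]
width 18.136986917266025 107.79768705368042 [-1.705 -0.954  5.001]
width 18.054140248545433 [ 0.994 -0.444 -2.99 ] [-0.024 -0.393  0.006] 55.1167
```

```bash
python3 -c "
import cv2,numpy as np
a=cv2.imread('pics/w1.png');b=cv2.imread('pics/p4.png')[40:280,150:450]
a=cv2.resize(a,(480,300));b=cv2.resize(b,(375,300));cv2.imwrite('pics/c1.png',np.vstack([a,np.pad(b,((0,0),(0,105),(0,0)))]))"
```

```text
(no output)
```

View pics/c1.png

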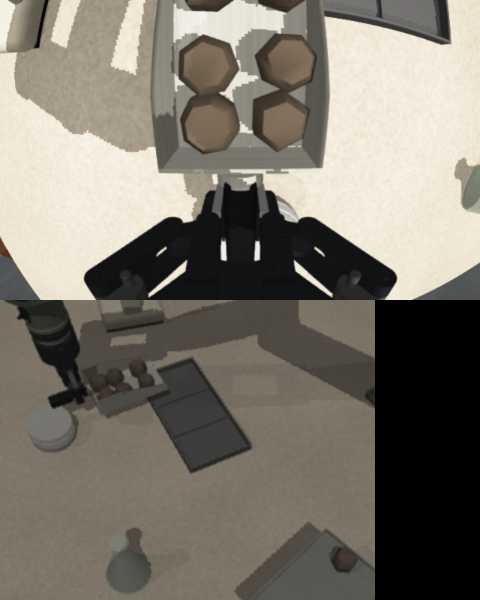

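The wrist view shows the four rear stones in the bowl and the lower edges of the front row at its top. The scene view shows the scoop nose over the tray's far field with all six stones inside. I tip in small steps, tracking the stones' local x in the scoop frame from the scene camera, and tip back once a row has gone.

```bash
cat >> h.py <<'E'
def in_bowl():
    """brown scene points in the scoop's frame (bowl volume), local xyz"""
    s=sensors.read_state(); p,d=optics.grab_frame("scene"); P=cloud("scene",d)
    c=p.astype(int); m=(c[:,:,0]-c[:,:,2]>12)&(d>0)
    m=cv2.morphologyEx(m.astype(np.uint8),cv2.MORPH_OPEN,np.ones((3,3)))>0
    Rt=np.array(s["eef_rot"]); Rs=Rt@np.c_[[-1,0,0],[0,1,0],[0,0,-1]].T
    q=(P[m]-np.array(s["eef_pos"]))@Rs+GR
    k=(q[:,0]>-90)&(q[:,0]<65)&(abs(q[:,1])<50)&(q[:,2]>8)&(q[:,2]<60)
    return q[k],s
E
python3 - <<'E'
from h import *
q,s=in_bowl(); print(len(q),np.histogram(q[:,0],bins=np.arange(-90,70,10))[0],np.percentile(q,[2,50,98],axis=0)); q,s=in_bowl(); print(len(q))
over(35,-92,48,4,vel=40); ctrl.hold(.2)
q,s=in_bowl(); print(len(q),np.percentile(q[:,0],2),s["wrist_torque"],s["force"])
over(35,-92,48,8,vel=40); ctrl.hold(.2)
q,s=in_bowl(); print(len(q),np.histogram(q[:,0],bins=np.arange(-90,70,10))[0],np.percentile(q[:,0],2),s["wrist_torque"],s["force"],s["t"])
E
```

```text
482 [ 0  0  3 66 82 23  0  1 51 63 34 21 61 69  8] [[-58.094 -26.763  24.181]
 [  2.377  -4.308  32.529]
 [ 49.83   40.226  35.956]]
464
463 -59.36901419581076 [-0.085 -0.231  0.034] [-0.659 -0.025 -3.841]
425 [ 1  0  3 54 72 40  0  0 39 60 47 20 55 29  5] -58.318117287822 [-0.05  -0.17   0.034] [-0.312  0.12  -4.417] 56.7667
```

```bash
cat >> h.py <<'E'
def pour(ly,tilt,ntgt,lx=35,z=48,step=1.0,tmax=27,nmax=30,z2=70):
    last=None
    for k in range(nmax):
        q,s=in_bowl(); n=len(q); f=np.percentile(q[:,0],3) if n>10 else 99; g=np.median(q[:,0]) if n>10 else 99
        print(f"t {s['t']:.2f} tilt {tilt:.1f} n {n} front {f:.0f} med {g:.0f} ty {s['wrist_torque'][1]:.2f}")
        if n<=ntgt: break
        moving=last is not None and (last-g>2)
        last=g
        if not moving: tilt+=step; over(lx,ly,z,tilt,vel=60)
        else: ctrl.hold(.03)
        if tilt>tmax: break
    return tilt
E
python3 - <<'E'
from h import *
T=pour(-92,9,315)
over(35,-92,60,0,vel=250)
ctrl.hold(.2); q,s=in_bowl(); print(len(q),np.histogram(q[:,0],bins=np.arange(-90,70,10))[0],s["t"])
snap("p5",box=(150,40,450,280),f=2)
E
```

```text
t 56.82 tilt 9.0 n 406 front -57 med 1 ty -0.16
t 57.12 tilt 10.0 n 392 front -58 med -1 ty -0.09
t 57.21 tilt 10.0 n 400 front -59 med -2 ty -0.13
t 57.51 tilt 11.0 n 394 front -58 med -2 ty -0.14
t 57.81 tilt 12.0 n 386 front -57 med -4 ty -0.08
t 58.11 tilt 13.0 n 379 front -56 med -2 ty -0.05
t 58.41 tilt 14.0 n 365 front -57 med -6 ty -0.01
t 58.49 tilt 14.0 n 360 front -57 med -4 ty -0.02
t 58.79 tilt 15.0 n 341 front -56 med -4 ty -0.01
t 59.09 tilt 16.0 n 377 front -57 med -5 ty -0.00
t 59.39 tilt 17.0 n 370 front -58 med -4 ty 0.00
t 59.69 tilt 18.0 n 353 front -57 med -6 ty -0.01
t 59.99 tilt 19.0 n 349 front -57 med -32 ty 0.06
t 60.08 tilt 19.0 n 334 front -57 med -20 ty 0.10
t 60.38 tilt 20.0 n 350 front -57 med -8 ty 0.04
t 60.67 tilt 21.0 n 329 front -57 med -34 ty 0.09
t 60.76 tilt 21.0 n 321 front -55 med -33 ty 0.10
t 61.06 tilt 22.0 n 313 front -56 med -33 ty 0.14
473 [ 0  0  5 64 74 26  0  0 44 68 40 14 67 61 10] 61.8417
```

View pics/p5.png

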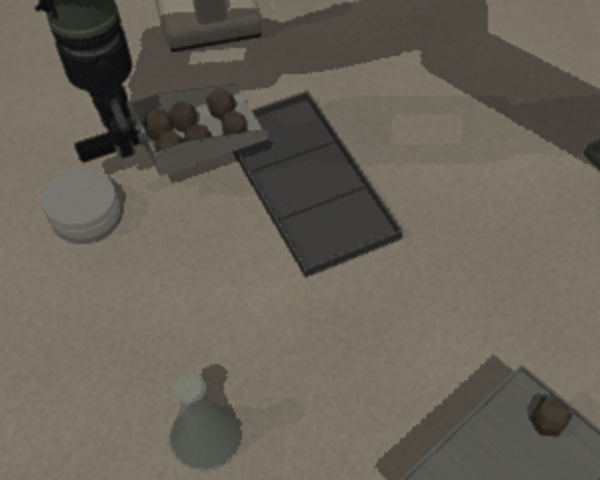

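All six stones are still in the bowl; 22° was not enough for them to slide, and the tray is still empty. I tip further with a better detector: the front edge reaching the nose and then jumping back.

```bash
cat >> h.py <<'E'
def pour2(ly,tilt,lx=35,z=48,step=1.0,tmax=34,nmax=30):
    over(lx,ly,z,tilt,vel=100); near=False; L=None
    for k in range(nmax):
        q,s=in_bowl(); n=len(q)
        if n<25: print("empty",n,s["t"]); break
        f,b=np.percentile(q[:,0],[3,97])
        print(f"t {s['t']:.2f} tilt {tilt:.1f} n {n} front {f:.0f} back {b:.0f}")
        if near and f>-70: break
        if f<-74: near=True
        moving=L is not None and L-f>1.5; L=f
        if near or moving: ctrl.hold(.02)
        else:
            tilt+=step
            if tilt>tmax: break
            over(lx,ly,z,tilt,vel=60)
    return tilt
E
python3 - <<'E'
from h import *
T=pour2(-92,21)
over(35,-92,60,0,vel=300)
ctrl.hold(.2); q,s=in_bowl(); print(len(q),np.histogram(q[:,0],bins=np.arange(-90,70,10))[0],s["t"])
snap("p6",box=(150,40,450,280),f=2)
E
```

```text
t 62.64 tilt 21.0 n 314 front -57 back 47
t 62.94 tilt 22.0 n 316 front -57 back 45
t 63.24 tilt 23.0 n 313 front -57 back 46
t 63.54 tilt 24.0 n 289 front -57 back 44
t 63.84 tilt 25.0 n 305 front -61 back 43
t 63.91 tilt 25.0 n 303 front -61 back 43
t 64.21 tilt 26.0 n 326 front -69 back 35
t 64.28 tilt 26.0 n 337 front -73 back 30
t 64.34 tilt 26.0 n 361 front -77 back 25
t 64.41 tilt 26.0 n 363 front -81 back 21
t 64.47 tilt 26.0 n 397 front -85 back 14
t 64.54 tilt 26.0 n 426 front -89 back 8
t 64.61 tilt 26.0 n 266 front -50 back 4
342 [ 4 54 76 37 21 69 69 12  0  0  0  0  0  0  0] 65.4583
```

View pics/p6.png

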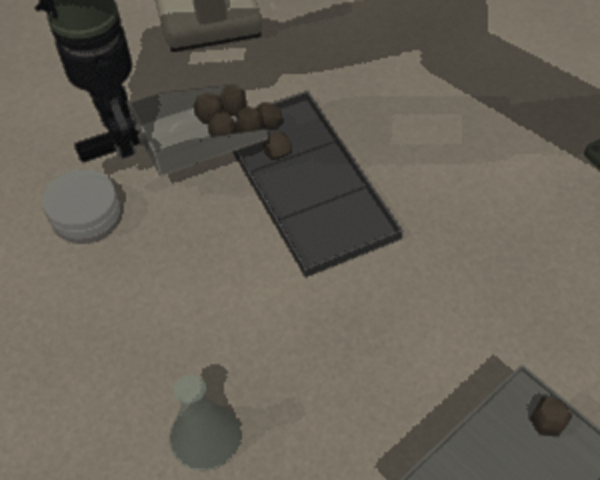

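Two stones lie side by side in the far field, at about (270,115) and (278,145) in the crop, and four remain near the nose. Now the near field.

```bash
sed -i 's/near=False; L=None/near=False; L=None; nm=0/; s/if near and f>-70: break/nm=max(nm,n)\n        if near and (f>-70 or n<.66*nm): break/' h.py
python3 - <<'E'
from h import *
over(35,-92,90,-5,vel=150); over(35,90,90,-5,vel=200); over(35,90,60,0,vel=150)
q,s=in_bowl(); print(len(q),np.histogram(q[:,0],bins=np.arange(-90,70,10))[0],s["t"])
T=pour2(90,21)
over(35,90,48,10,vel=300); over(35,90,60,-3,vel=150)
ctrl.hold(.2); q,s=in_bowl(); print(len(q),np.histogram(q[:,0],bins=np.arange(-90,70,10))[0],s["t"])
snap("p7",box=(150,40,450,280),f=2)
E
```

```text
334 [57 31  0 69 92 77  6  1  1  0  0  0  0  0  0] 67.1333
t 67.88 tilt 21.0 n 256 front -55 back -28
t 68.18 tilt 22.0 n 258 front -56 back -28
t 68.48 tilt 23.0 n 260 front -56 back -29
t 68.78 tilt 24.0 n 266 front -58 back -29
t 69.08 tilt 25.0 n 253 front -61 back -34
t 69.15 tilt 25.0 n 258 front -63 back -36
t 69.22 tilt 25.0 n 261 front -64 back -37
t 69.52 tilt 26.0 n 261 front -72 back -44
t 69.58 tilt 26.0 n 268 front -75 back -49
t 69.65 tilt 26.0 n 271 front -80 back -53
t 69.72 tilt 26.0 n 261 front -84 back -58
t 69.78 tilt 26.0 n 273 front -88 back -62
t 69.85 tilt 26.0 n 180 front -89 back -68
4 [0 0 0 0 0 0 1 1 1 1 0 0 0 0 0] 70.9083
```

View pics/p7.png

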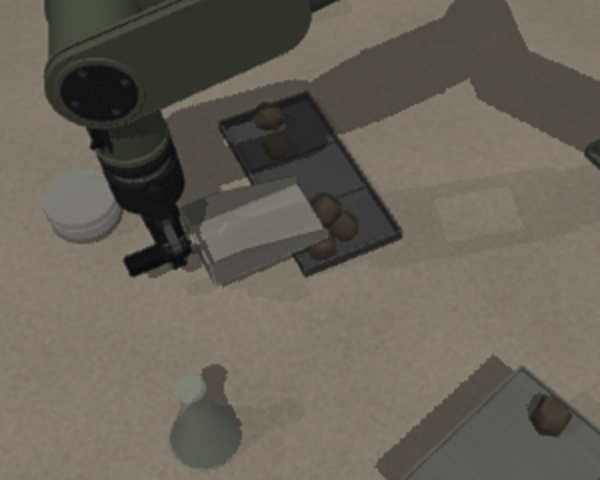

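The scoop is empty. Two stones are in the far field, and at least three near the near field, with one possibly hidden under the scoop. I tip the empty scoop over the tray again to be sure step 2 counts, then set it back.

Run:
```python
from h import *
over(35,60,80,0,vel=150); over(35,60,80,14,vel=100); ctrl.hold(.5); over(35,60,100,0,vel=150)
S=np.load("scoop_start.npy"); n0=s2w(S,-85,0)
p,R=scoop_pose(np.r_[n0,100.],S[2],0); ctrl.move_ptp(p,R)
p,R=scoop_pose(np.r_[n0,12.],S[2],0); ctrl.move_l(p,R,vel=150)
p,R=scoop_pose(np.r_[n0,2.],S[2],0); print("touch",ctrl.move_l(p,R,vel=25,threshold=4)); s=sensors.read_state(); print(s["eef_pos"],s["force"])
ctrl.gripper_to(50); ctrl.hold(.2); ctrl.move_l(np.array(s["eef_pos"])+[0,0,90],vel=150)
ctrl.move_ptp([450,150,280],best([450,150,280],(0,1))); ctrl.hold(.3)
print(find_scoop(),sensors.read_state()["t"])
p,d=snap("p8",box=(150,40,450,280),f=2); np.save("pics/p8.npy",d); cv2.imwrite("pics/p8f.png",p[:,:,::-1])
p,d=snap("p8s",cam="side"); np.save("pics/p8s.npy",d)
c=p.astype(int); 
for n,im in (("scene",cv2.imread("pics/p8f.png")[:,:,::-1]),("side",p)):
    d=np.load("pics/p8.npy" if n=="scene" else "pics/p8s.npy"); P=cloud(n,d); c=im.astype(int)
    L=np.stack([(P[:,:,0]-TR[0])*np.cos(TYAW)+(P[:,:,1]-TR[1])*np.sin(TYAW),-(P[:,:,0]-TR[0])*np.sin(TYAW)+(P[:,:,1]-TR[1])*np.cos(TYAW),P[:,:,2]],2)
    m=(c[:,:,0]-c[:,:,2]>8)&(abs(L[:,:,0])<90)&(abs(L[:,:,1])<170)&(L[:,:,2]>14)
    nn,lab,st,cen=cv2.connectedComponentsWithStats(m.astype(np.uint8))
    for i in range(1,nn):
        if st[i,4]>25: q=L[lab==i]; h=np.percentile(q[:,2],90); print(n,cen[i],st[i,4],"top",h,"local",np.median(q[q[:,2]>h-6],0))
```

```text
touch True
[588.594   9.86   42.398] [-0.983 -0.167  5.195]
  scoop scene [528.519   0.944 234.706  97.578   0.159]
  scoop side [528.385  -0.031 231.74  102.017   0.157]
[496.852  -4.584   0.158] 77.7333
scene [283.088  97.074] 148 top 40.014305915029965 local [   6.823 -110.716   38.399]
scene [288.133 111.978] 135 top 35.64165787115846 local [ 17.459 -57.802  34.104]
scene [309.106 152.602] 601 top 38.640803289349556 local [25.497 94.161 36.354]
side [356.98 189.91] 500 top 37.798314307143606 local [25.554 96.379 35.688]
side [367.652 166.196] 46 top 34.91943464441923 local [ 23.089 -57.36   34.05 ]
```

View pics/p8.png

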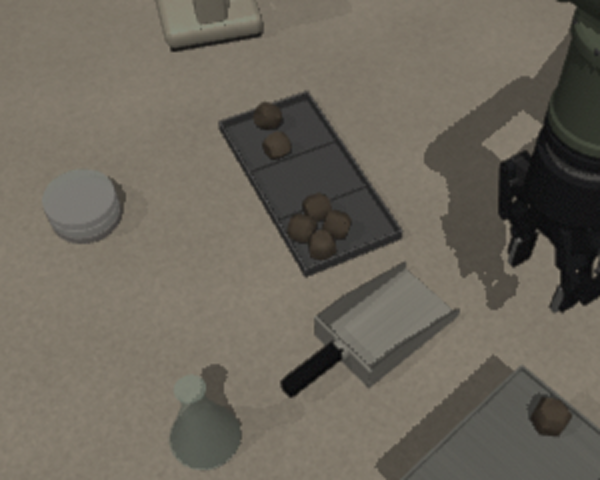

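The scoop stands empty back on its spot. The far field holds two stones at crop (268,115) and (277,146). The near field holds a cluster of four at (317,206), (302,228), (337,224) and (321,245), and the middle field is empty. I measure the cluster.

Run:
```python
from h import *
d=np.load("pics/p8.npy"); P=cloud("scene",d)
for nm,(x,y) in dict(A=(317,204),B=(301,226),C=(337,222),D=(321,243),E=(268,113),F=(277,144)).items():
    u,v=x/2+150,y/2+40; w=ray_plane("scene",[(u,v)],26)[0]; e=w[:2]-TR
    l=np.array([e[0]*np.cos(TYAW)+e[1]*np.sin(TYAW),-e[0]*np.sin(TYAW)+e[1]*np.cos(TYAW)])
    pt=P[int(v)-7:int(v)+5,int(u)-5:int(u)+6].reshape(-1,3)
    print(nm,w[:2],"tray",l,"top",np.percentile(pt[:,2],[50,95]))
```

```text
A [ 469.373 -193.243] tray [11.976 62.334] top [33.658 39.602]
B [ 505.548 -173.428] tray [45.902 85.793] top [35.265 40.676]
C [ 463.28  -154.564] tray [  1.906 100.173] top [34.831 39.849]
D [ 498.234 -137.051] tray [ 34.857 121.215] top [34.07 37.6 ]
E [ 441.322 -368.89 ] tray [   2.283 -115.275] top [33.941 41.786]
F [ 460.253 -311.5  ] tray [ 15.164 -56.231] top [30.171 37.418]
```

All six lie flat and separate. A at tray (12,62) can be gripped with the fingers closing roughly along tray x, clear of B and C. I move it to the middle field.

Run:
```python
from h import *
dl=np.array([1,-.3]); c,s=np.cos(TYAW),np.sin(TYAW); dw=(c*dl[0]-s*dl[1],s*dl[0]+c*dl[1])
a=tray2w(12,62,120); R=best(a,dw)
ctrl.gripper_to(54); ctrl.move_ptp(a,R); print("hit",ctrl.move_l([a[0],a[1],38],vel=80,threshold=8)); ctrl.gripper_to(20,force=40)
ctrl.move_l(a,vel=120); print("width",sensors.read_state()["grip_width"])
b=tray2w(5,0,120); ctrl.move_l(b,vel=150); ctrl.move_l([b[0],b[1],40],vel=80); ctrl.gripper_to(50); ctrl.hold(.2); ctrl.move_l(b,vel=120)
ctrl.move_ptp([450,150,280],best([450,150,280],(0,1))); ctrl.hold(.5)
print(find_scoop(),sensors.read_state()["t"])
p,d=snap("p9",box=(200,60,500,390),f=1.8)
P=cloud("scene",d); c3=p.astype(int)
L=np.stack([(P[:,:,0]-TR[0])*c+(P[:,:,1]-TR[1])*s,-(P[:,:,0]-TR[0])*s+(P[:,:,1]-TR[1])*c,P[:,:,2]],2)
m=(c3[:,:,0]-c3[:,:,2]>8)&(abs(L[:,:,0])<90)&(abs(L[:,:,1])<170)&(L[:,:,2]>14)
nn,lab,st,cen=cv2.connectedComponentsWithStats(m.astype(np.uint8))
for i in range(1,nn):
    if st[i,4]>25: q=L[lab==i]; h=np.percentile(q[:,2],90); print(cen[i],st[i,4],"top",h,np.median(q[q[:,2]>h-6],0))
```

```text
hit False
width 33.8596176862369
  scoop scene [527.528   0.578 236.299  97.775   0.164]
  scoop side [528.897   0.002 230.759 102.34    0.162]
[496.637  -4.903   0.163] 87.0333
[283.267  96.945] 146 top 40.272016335637446 [   6.619 -110.983   38.332]
[288.222 111.963] 135 top 36.09221939513403 [ 16.35  -57.433  34.334]
[300.972 125.993] 143 top 37.677288546283044 [ 6.605  5.882 35.854]
[308.76  155.584] 454 top 38.086895184621866 [35.258 99.685 35.849]
```

View pics/p9.png

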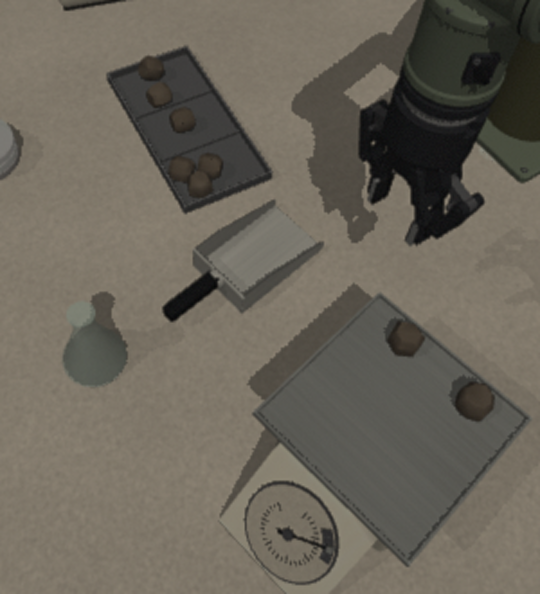

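The tray holds 2, 1 and 3 stones, all flat. The needle is on the marker arc, two stones are on the pan, and the scoop stands empty on its spot. Handing in.

```bash
python3 -c "
from plant import ctrl
print(ctrl.finish_job())"
```

```text
the job is handed in; nothing more can be done
None
```

I've handed the job in; it gave no verdict. The last picture shows the needle on the marker's arc with two stones left on the pan, the other six lying flat in the tray (2, 1 and 3 per field, one moved to the middle by hand), the empty scoop back where it stood, and the flask and dishes undisturbed.

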